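# Balance a filled jar on the check scale

## Task

Check-weigh the jar on the beam scale: set the large brass counterweight gently over the post of the empty weight pan, then nudge the sliding poise along its rail, without pinching it or pushing hard, until the beam floats level on its own with your hand off it. Leave the jar on its seat and do not disturb the other things on the table.

Things in the scene. Friction and masses are not known exactly. Their poses are not given: they have to be found in the camera images.
- balance: Grey beam scale fixed to the table: base plate 130 mm (own x) x 470 mm (own y), fork in the middle. Origin on the table under the pivot, z up. Jar on the -y side, weight pan on the +y side, poise rail on the -x side. At the +y end, 226 mm out, an index post 136 mm high with a white plate and a green band that marks level. At the start the jar side is down on its stop.
- beam (a joint): Tilt of the beam about the scale's x axis, pivot 120 mm over the table: 0 level, positive weight pan up; stops at -0.10 and 0.10 rad. Red tongue at its end points into the green band when level. Once free it settles in about 1.5 s; 10 mm of poise travel to the weight side lowers the resting tilt by about 0.05 rad. Level: within 1 degree. Jar and weight (each about 420 g) differ a little each time.
- poise (a joint): Place of the sliding poise on its rail, m: 0 beside the pivot, positive toward the weight pan, end stops at -0.068 and 0.068. Dry friction of about 1.5 N; it stays where it is left. Starts near the jar end. The hand must not push or squeeze the poise or scale with 10 N or more, so do not pinch it.
- poise_tab (a point): Centre of the black tab on the brass poise, 58 mm to the -x side of the beam; y along the rail to the weight pan, z up. Tab 14 mm along the rail, 22 mm across, from 15 mm below this point (block's top; block 24 x 30 mm) to 17 mm above. Push it with open fingers astride. Point is 30 mm above the pivot's level: pushing the tab tips the beam that way, so the tilt is true only with the hand clear.
- post (a point): Foot of the steel post, on the upper face of the weight pan (round, 72 mm across), 160 mm from the pivot and 14 mm above it when level; z along the post. The post is 12 mm thick and 18 mm high with a round tip. Tilts with the beam; about 16 mm higher than level at the start.
- weight_mid (a point): Centre (half-way up) of the large brass counterweight, about 420 g: body 60 mm across, 21 mm high; shoulder 5 mm; grip knob 24 mm across, 32 mm high; 58 mm in all, this point 29 mm above its foot. Bore from below, on the axis, 17 mm across and 21 mm deep. It must not bear on the scale with more than 20 N.
- weight: The same large brass counterweight; origin at the centre of its underside, z up.
- jar_seat (a point): Centre of the floor of the round cup on the jar side of the beam (inner width 74 mm, rim 11 mm high), 160 mm from the pivot; tilts with the beam.
- jar_foot (a point): Centre of the underside of the jar that stands in this cup: grey-filled glass, black lid, 70 mm across, 116 mm high, not to be touched.
- spare: Bystander: small steel weight, 42 mm across, 48 mm high with a 24 mm knob; not needed. Origin at the centre of its underside.
- full_jar: Bystander: jar with a label, 70 mm across, 116 mm high, in front of the scale to the right. Origin at the centre of its underside.
- marker: Bystander: blue and white marker lying flat, 135 x 16 mm. Origin under its centre.
- lid: Bystander: black jar lid, 69 mm across, 12 mm high. Origin at the centre of its underside.
Things that resemble listed ones, but are neither listed nor needed, are in the scene too. Several things look just like the weight: the one meant starts farthest from the robot's base.

How it is judged (in metres and radians):
On the way, in this order (a step that is already met when the one before it is completed fails the run):
1. the brass weight sits over the post, down on the pan, released (x of weight in the frame of post between -0.005 and 0.005 m and y of weight in the frame of post between -0.005 and 0.005 m and z of weight in the frame of post below 0.003 m and angle between the z axis of weight and the z axis of post, either way round below 0.06 rad and contact force between the fingers and weight below 0.2 N), for 0.3 s.
2. the beam floats level with the hand off the scale (value of joint beam between -0.017 and 0.017 rad and velocity of joint beam between -0.02 and 0.02 rad/s and contact force between the fingers and balance below 0.1 N), for 0.5 s.
At the end, for the whole second after the job is handed in: The beam rests level (within 0.019 rad, about 1 degree) and still; the brass weight is over the post (within 5 mm), flat on the pan (foot within 3 mm); the jar stands in its cup (within 6 mm) (value of joint beam between -0.019 and 0.019 rad and velocity of joint beam between -0.02 and 0.02 rad/s and x of weight in the frame of post between -0.005 and 0.005 m and y of weight in the frame of post between -0.005 and 0.005 m and z of weight in the frame of post below 0.003 m and angle between the z axis of weight and the z axis of post, either way round below 0.06 rad and distance between jar_foot and jar_seat below 0.006 m); the robot touches nothing.
It fails at once if the hand pushes or squeezes the scale or its poise with 10 N or more (contact force between the fingers and balance above 10 N).
It fails at once if the brass weight is dropped or pressed onto the scale (over 20 N) (contact force between weight and balance above 20 N).
It fails at once if the jar leaves its seat (distance between jar_foot and jar_seat above 0.015 m).
It fails at once if a bystander is disturbed (distance of any of spare, full_jar, marker, lid from where it was at the start of the episode above 0.02 m).
It also fails if it takes over 58 s, if anything falls off the work surface, if the arm or the gripper's body presses on something with over 40 N, if the wrist force passes 120 N, or if a joint passes its speed limit or range.

## Robot

A 6-joint arm with a two-finger parallel gripper is mounted at the origin on the work surface; the furniture and walls round the work are solid. World frame = base frame: x ahead of the robot, y to its left, z up, the work surface at z = 0. Lengths are in mm, angles in rad, forces in N, time in s.
With the tool pointing down it reaches from about 275 to 750 mm from the base axis. Payload 10.2 kg.
Tool frame: the origin (TCP) lies at the very end of the fingers, on their centre line; the grasp point (between the pads) lies ctrl.grip_depth behind it (ctrl.grip_depth is the distance from the TCP to the grasp point, in mm); z points along the fingers, y is the direction in which the jaws open and shut (so a half turn about z gives the same grasp; the last joint's range is limited). The gripper opens to 85 mm and grips with 20 to 120 N. Pads are 22 mm wide; open, the fingers measure 114 mm over their backs; the gripper's body (76 mm by 85 mm) begins 54 mm behind the grasp point. The pads swing forward as they close: fully open they stand 13 mm farther back than shut.
Start: joints at [0.966, 0.313, 1.498, -0, 1.331, -0.223], TCP at [195.623, 487.199, 231.294] pointing down, gripper open.
Joint ranges: [-2.94, 2.94], [-0.97, 2.17], [0.19, 2.56], [-1.23, 4.37], [0.02, 3.11], [-2.88, 2.88]. Speed limits (rad/s): [2.39, 2.39, 3.01, 3.14, 3.14, 3.14].

## Interface

Orientations are given as a unit quaternion [w, x, y, z].
In Python, from rig import telemetry, eyes, ctrl, nets gives the robot as it stands. The module is installed in compiled form; this text tells all that it offers.
- The arm moves only by the tool drive_tool, never from a script. Its argument "series" is text: rows parted by semicolons, each of 7 numbers parted by spaces: the shift along the tool's x, y, z normalised to -1 to 1, where 1 is 0.12 m, then the turn, a rotation vector about the tool's x, y, z normalised to -1 to 1, where 1 is 0.5 rad, then the opening, from 0 (shut) to 1 (fully open). In form: tx ty tz wx wy wz hand; .... A call has 1 to 20 rows; each row is the pose to reach, as a shift and turn from the pose measured when the call began, along the tool's axes at that moment; what a row does not reach only later rows make up. A row lasts 1/10 s, in which the tool goes at most 50 mm and 8.59 degrees, less where a joint would pass 70% of its speed; a pose out of reach is approached as far as the arm can. A call with a number of a shift or a turn outside -1 to 1 is refused whole. A call with a gripper value outside its range is refused whole. The fingers move at their own pace and stop on an object; "newtons" is the grip in N (left out, the last holds). Time passes only in rows, so rows that repeat a pose let the fingers close. It gives the time, the measured TCP pose, the force and the opening at its end, in the units of the state.
- telemetry.sense(): the state, without advancing time (a new reading comes with each control period).
- eyes.capture(name): name is "scene" or "top" or "wrist"; returns a dict with "frame" (400x640x3 uint8, red, green, blue), "fx", "fy", "cx", "cy" (pixels), "view" (4x4, takes a point from world to camera coordinates). Camera axes: x right, y up, looking along -z (the intrinsics and any distortion apply to the point x, -y, -z); pixel columns grow to the right and rows downward; lengths in mm; the calibration is good to about 2 mm. A picture is of the moment at which its call begins. There is no depth.
- ctrl.finish_job(): hands the job in, once; it reports no verdict.
Trained networks look in a picture, given as the dict that the camera call returned (one of the last four; its "shot" number tells which), for a name from the list of things; names that differ only in an ending like _2 or _b are one class to them, and where a whole thing is asked for, a point or a joint stands for the part that bears it (a point fixed in the world has none). Each returns a list of dicts, best first, with "confidence" (0 to 1); they miss things now and then, are a little off and sometimes report something else, mostly with a low value. They report only what shows in the picture. A call takes as long as a camera call. They do not tell look-alikes from the thing itself.
- nets.spot_in(name, picture): "rect" ([left, top, right, bottom] in pixels, round what is visible of it).
The state is a dict: "time_s": time; "joints": joint angles; "dq": joint speeds; "tau": joint torques, N m; "eef_pos": TCP position; "ee_rot": TCP orientation; "force": force on the tool from outside, world axes, zero at the start; "wrist_torque": the same for the moment, N m; "grip_width": opening from 0.0 (shut) to 1.0 (fully open).
Only numpy, scipy, OpenCV 4.12 (cv2) and the standard library are available. Lean on these libraries where they do the work, as an engineer would, in place of code of your own. Each camera call takes 0.05 s, during which the arm holds its last target. There are 200 camera calls.

## Working session

There is one attempt and no reset: what is moved stays moved. The work goes in short steps, Python scripts to look and compute and a tool call to move; the robot and the scene stay as the last step left them, time stands still between calls to the robot, and variables do not carry over. Pictures are saved under pics/ and viewed, about 8 in all and at most 12, crops included, and the job is handed in when it is done.

Besides the shell and the picture viewer there is one more tool, called after "Call:" by a JSON object that holds its "name" and its "arguments". drive_tool: Moves the arm, as the interface text tells. Scaled input: -1 to 1 covers 0.12 m each way for a shift and 0.5 rad each way for a turn. Its arguments: {"type":"object","properties":{"series":{"type":"string"},"newtons":{"type":"number"}},"required":["series"]}

```bash
mkdir -p pics; cat > h.py <<'E'
import numpy as np, cv2
from rig import telemetry, eyes, ctrl, nets
def proj(c,p):
    V=np.array(c["view"]); q=V[:3,:3]@np.array(p,float)+V[:3,3]
    return c["cx"]+c["fx"]*q[0]/-q[2], c["cy"]+c["fy"]*(-q[1])/-q[2]
def ray(c,u,v):
    V=np.array(c["view"]); R=V[:3,:3]
    d=np.array([(u-c["cx"])/c["fx"],-(v-c["cy"])/c["fy"],-1.]); d=R.T@d
    return -R.T@V[:3,3], d/np.linalg.norm(d)
def onz(c,u,v,z):
    o,d=ray(c,u,v); return o+d*(z-o[2])/d[2]
def tri(obs):
    A=np.zeros((3,3));b=np.zeros(3)
    for c,u,v in obs:
        o,d=ray(c,u,v);P=np.eye(3)-np.outer(d,d);A+=P;b+=P@o
    p=np.linalg.solve(A,b); return p,[np.linalg.norm((np.eye(3)-np.outer(ray(c,u,v)[1],ray(c,u,v)[1]))@(p-ray(c,u,v)[0])) for c,u,v in obs]
def save(c,n,box=None,s=1):
    f=c["frame"][:,:,::-1]
    if box: f=f[box[1]:box[3],box[0]:box[2]]
    cv2.imwrite("pics/"+n,cv2.resize(f,None,fx=s,fy=s,interpolation=cv2.INTER_CUBIC))
E
python3 - <<'E'
from h import *
np.set_printoptions(precision=2,suppress=True)
print(telemetry.sense(), ctrl.grip_depth)
a=eyes.capture("scene");b=eyes.capture("top")
print([k for k in a if k!="frame"])
for c,n in((a,"scene"),(b,"top")):
    print(n,c["fx"],c["cx"],c["cy"],ray(c,320,200))
    for t in["balance","beam","poise","poise_tab","post","weight","jar_seat","jar_foot","spare","full_jar","marker","lid"]:
        print(t,[([round(x) for x in r["rect"]],round(r["confidence"],2)) for r in nets.spot_in(t,c)][:5])
cv2.imwrite("pics/a.png",np.vstack([cv2.resize(x["frame"],(480,300))[:,:,::-1] for x in(a,b)]))
save(a,"scene.png",None,1.25);save(b,"top.png",None,1.25)
E
```

```text
{'time_s': 0.0, 'joints': array([ 0.97,  0.31,  1.5 ,  0.  ,  1.33, -0.22]), 'dq': array([ 0.,  0., -0., -0., -0., -0.]), 'tau': array([ -0.  , -41.23, -25.97,  -0.  ,   0.  ,  -0.  ]), 'eef_pos': array([195.49, 486.99, 230.75]), 'ee_rot': array([-0.  ,  0.19,  0.98, -0.  ]), 'force': array([ 0.02, -0.25, -0.54]), 'wrist_torque': array([-0.01, -0.  ,  0.01]), 'grip_width': 1.0006539348857788} 18.700000000000003
['fx', 'fy', 'cx', 'cy', 'view', 'shot']
scene 419.9313868291819 329.34524105053026 206.12241805262897 (array([-384.07, -651.24,  784.23]), array([ 0.69,  0.53, -0.49]))
balance [([281, 190, 433, 282], 0.84)]
beam [([300, 193, 418, 266], 0.89)]
poise [([363, 218, 373, 242], 0.74)]
poise_tab [([359, 222, 373, 240], 0.53), ([245, 214, 253, 226], 0.27)]
post [([303, 192, 414, 264], 0.91), ([358, 222, 372, 242], 0.68)]
weight [([218, 222, 237, 239], 0.75), ([227, 237, 246, 260], 0.5), ([280, 196, 295, 215], 0.49)]
jar_seat [([299, 192, 413, 265], 0.9)]
jar_foot [([389, 211, 422, 257], 0.77)]
spare [([246, 214, 256, 226], 0.43)]
full_jar [([357, 256, 383, 310], 0.83), ([387, 213, 4
[... 151 characters left out ...]
.68]), array([ 0.07, -0.  , -1.  ]))
balance [([269, 172, 456, 242], 0.58)]
beam [([283, 186, 416, 231], 0.61)]
poise [([389, 219, 404, 234], 0.45)]
poise_tab [([392, 219, 407, 231], 0.54)]
post [([280, 184, 433, 238], 0.75), ([318, 103, 344, 130], 0.17)]
weight [([229, 175, 250, 198], 0.94), ([197, 264, 222, 284], 0.74), ([240, 289, 258, 309], 0.61)]
jar_seat [([287, 189, 425, 235], 0.73)]
jar_foot [([415, 178, 457, 209], 0.95), ([392, 216, 404, 232], 0.6)]
spare [([209, 227, 224, 247], 0.58), ([283, 179, 434, 232], 0.5)]
full_jar [([208, 228, 222, 245], 0.7), ([408, 255, 447, 288], 0.69)]
marker [([251, 256, 308, 261], 0.83), ([205, 229, 222, 246], 0.38)]
lid [([320, 103, 341, 130], 0.83)]
```

View pics/scene.png

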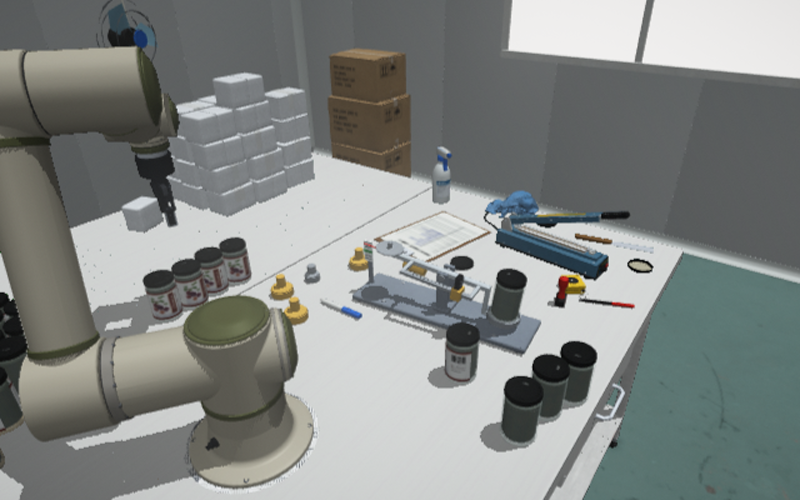

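View pics/top.png

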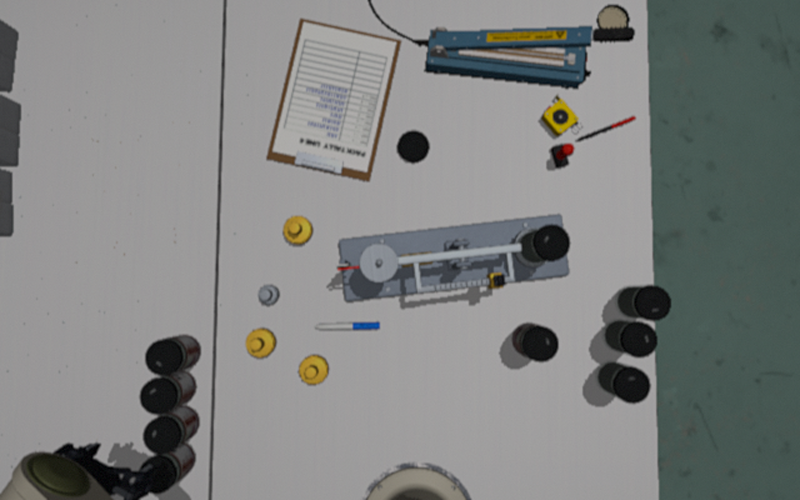

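The scene view shows three brass weights at about (358,260), (282,285) and (295,310) in the ×1.25 picture. In the top view they are at (297,230), (261,343) and (313,370), and the scale lies mid-table with its jar at (548,243). The top one at (297,230), raw (238,184), looks farthest from the base. I'll get coarse positions next, plus an enlarged crop.

```bash
python3 - <<'E'
from h import *
np.set_printoptions(precision=1,suppress=True)
a=eyes.capture("scene");b=eyes.capture("top")
W=[("w1",(358.5/1.25,250/1.25),(297/1.25,230/1.25)),]
for u,v in((297,230),(261,343),(313,370)):
    p=onz(b,u/1.25,v/1.25,40); print("weight",p,np.hypot(*p[:2]),proj(a,p))
for n,u,v,z in(("spare",268,295,30),("post",379,263,160),("jar lid",548,243,200),("tab",497,280,150),("pl c1",339,240,8),("c2",564,214,8),("c3",569,277,8),("c4",344,302,8),("fulljar",537,343,116),("lid",413,146,12),("markerL",316,326,8),("markerR",379,326,8),("fork",457,252,120)):
    print(n,onz(b,u/1.25,v/1.25,z))
x=b["frame"][140:320,180:480]; cv2.imwrite("pics/crop1.png",cv2.resize(x,None,fx=2.6,fy=2.6,interpolation=cv2.INTER_CUBIC)[:,:,::-1])
E
```

```text
weight [592.  245.8  40. ] 640.9940290775727 (np.float64(286.77183786578655), np.float64(203.38646726748803))
weight [363.8 313.1  40. ] 479.92672256510116 (np.float64(225.9088827677736), np.float64(225.26355593358494))
weight [310.8 208.   40. ] 374.0248913710863 (np.float64(236.22594063264822), np.float64(243.40277682950304))
spare [459.7 303.6  30. ]
post [520.6  74.2 160. ]
jar lid [ 556.4 -225.4  200. ]
tab [ 491.3 -143.2  150. ]
pl c1 [575.  163.4   8. ]
c2 [ 633.9 -309.3    8. ]
c3 [ 501.3 -318.1    8. ]
c4 [446.1 151.1   8. ]
fulljar [ 373.7 -224.1  116. ]
lid [775.1  10.1  12. ]
markerL [396.3 208.1   8. ]
markerR [397.1  78.    8. ]
fork [544.4 -72.3 120. ]
```

View pics/crop1.png

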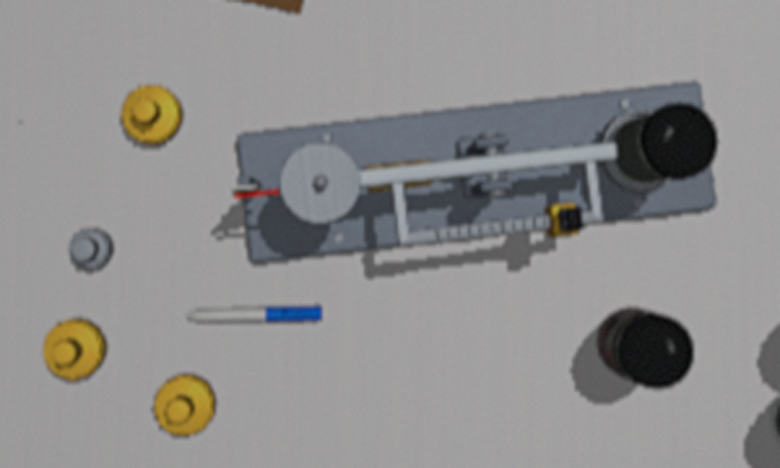

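The weight at raw (238,184), about (592,246) and 641 mm from the base, is the farthest. The other two are at 480 and 374 mm, so this is the one meant. The crop shows it alone at the upper left. I'll move above it with the jaws along the scale's y (yaw ≈ 0.12).

Call:
{"name": "drive_tool", "arguments": {"series": "-0.4 0 0 0 0 -0.3 1; -0.8 0 0 0 0 -0.6 1; -1 0 0 0 0 -0.9 1; -1 0 0 0 0 -1 1; -1 0 0 0 0 -1 1"}}

```text
time_s: 1.9
eef_pos: [307.6, 442.1, 231.1]
ee_rot: [-0.0, -0.059, 0.998, -0.0]
force: [-1.2, 0.5, 0.3]
grip_width: 1.001
```

Call:
{"name": "drive_tool", "arguments": {"series": "-0.3 -0.25 0.1 0 0 0 1; -0.6 -0.55 0.2 0 0 0 1; -0.9 -0.85 0.3 0 0 0 1; -1 -0.95 0.3 0 0 0 1; -1 -0.95 0.3 0 0 0 1"}}

```text
time_s: 2.4
eef_pos: [441.4, 341.6, 194.6]
ee_rot: [-0.0, -0.056, 0.998, -0.0]
force: [-0.7, 0.1, -0.7]
grip_width: 1.004
```

Call:
{"name": "drive_tool", "arguments": {"series": "-0.3 -0.25 0 0 0 0 1; -0.6 -0.5 0 0 0 0 1; -0.7 -0.6 0 0 0 0 1; -0.7 -0.6 0 0 0 0 1"}}

```text
time_s: 2.8
eef_pos: [533.4, 279.2, 194.4]
ee_rot: [-0.0, -0.055, 0.998, -0.0]
force: [-0.1, 0.3, 1.1]
grip_width: 1.001
```

```bash
python3 - <<'E'
from h import *
np.set_printoptions(precision=2,suppress=True)
s=telemetry.sense();print(s["time_s"],s["eef_pos"],s["ee_rot"],s["force"])
c=eyes.capture("wrist");np.set_printoptions(precision=2,suppress=True)
print(c["fx"],c["cx"],c["cy"],np.array(c["view"]))
for t in("weight","post","balance"):print(t,[([round(x) for x in r["rect"]],round(r["confidence"],2)) for r in nets.spot_in(t,c)][:3])
print(proj(c,(592,246,58)),proj(c,(592,246,0)))
save(c,"w1.png")
E
```

```text
2.8 [533.42 279.19 194.38] [-0.   -0.05  1.   -0.  ] [-0.06  0.3   1.06]
280.6213035419191 314.3855245205491 199.12704338251245 [[  -0.11    0.99   -0.   -219.56]
 [  -0.96   -0.11   -0.28  564.41]
 [  -0.28   -0.03    0.96 -188.37]
 [   0.      0.      0.      1.  ]]
weight [([258, 200, 309, 254], 0.57), ([132, 26, 265, 53], 0.33)]
post [([0, 121, 143, 225], 0.69)]
balance [([2, 90, 218, 224], 0.66)]
(np.float64(277.5406473530281), np.float64(238.94794734728384)) (np.float64(283.3069063807187), np.float64(220.19243823558497))
```

View pics/w1.png

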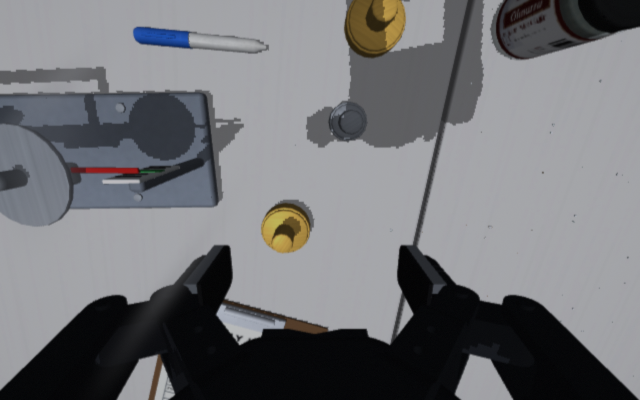

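The wrist view shows the target weight at (285,228) with its knob top at about (283,241). The scale's pan is at the left edge. I'll triangulate the knob top against the top view.

```bash
cat >> h.py <<'E'
def knob(c,p,r=45):
    "segment the brightest round brass top near prediction"
    u,v=proj(c,p); return u,v
E
python3 - <<'E'
from h import *
np.set_printoptions(precision=1,suppress=True)
c=eyes.capture("wrist");b=eyes.capture("top");a=eyes.capture("scene")
print(onz(c,283,241,58),tri([(c,283,241),(b,236.2,181.9)]))
def blob(c,box):
    x0,y0,x1,y1=box;h=cv2.cvtColor(c["frame"][y0:y1,x0:x1],cv2.COLOR_RGB2HSV)
    m=cv2.inRange(h,(15,90,60),(35,255,255));M=cv2.moments(m,True);return x0+M["m10"]/M["m00"],y0+M["m01"]/M["m00"],cv2.boundingRect(m)
print(blob(c,(245,190,330,265)),blob(b,(220,165,260,205)),blob(a,(275,190,298,220)))
cc=blob(c,(245,190,330,265));bb=blob(b,(220,165,260,205));aa=blob(a,(275,190,298,220))
print(tri([(c,*cc[:2]),(b,*bb[:2])]),tri([(c,*cc[:2]),(b,*bb[:2]),(a,*aa[:2])]))
E
```

```text
[592.3 254.   58. ] (array([598.5, 251.1,  41.6]), [np.float64(2.2755224170466364), np.float64(2.2755224170466306)])
(283.4232186732187, 229.82678132678132, (15, 14, 48, 50)) (237.82019704433498, 183.56650246305418, (7, 8, 23, 23)) (286.45762711864404, 207.98305084745763, (5, 8, 14, 18))
(array([595.9, 249.8,  17.2]), [np.float64(0.7784282682256408), np.float64(0.7784282682256098)]) (array([595.3, 250.2,  18. ]), [np.float64(0.8230274054314898), np.float64(1.1177523327388843), np.float64(1.1250536431899978)])
```

Call:
{"name": "drive_tool", "arguments": {"series": "-0.3 -0.2 0.2 0 0 0 1; -0.48 -0.29 0.5 0 0 0 1; -0.48 -0.29 0.7 0 0 0 1; -0.48 -0.29 0.7 0 0 0 1; -0.48 -0.29 0.7 0 0 0 1"}}

```text
time_s: 3.65
eef_pos: [593.2, 252.9, 111.8]
ee_rot: [-0.0, -0.057, 0.998, -0.0]
force: [0.9, 1.0, -0.2]
grip_width: 0.998
```

```bash
python3 - <<'E'
from h import *
np.set_printoptions(precision=2,suppress=True)
s=telemetry.sense();print(s["time_s"],s["eef_pos"],s["ee_rot"])
c=eyes.capture("wrist")
for z in(0,21,58):print(z,proj(c,(595,250.5,z)))
f=c["frame"].copy()
for z in(0,58):
    u,v=proj(c,(595,250.5,z));cv2.circle(f,(int(u),int(v)),2,(255,0,0),-1)
u,v=proj(c,s["eef_pos"]);cv2.circle(f,(int(u),int(v)),3,(0,255,0),1);print(u,v)
c["frame"]=f;save(c,"w2.png",(180,150,460,360),2.5)
E
```

```text
3.65 [593.16 252.88 111.8 ] [-0.   -0.06  1.   -0.  ]
0 (np.float64(311.22816545517884), np.float64(197.76790887906012))
21 (np.float64(310.9520451320228), np.float64(204.3550426959617))
58 (np.float64(310.3357097802111), np.float64(219.05835533903854))
313.53482376593496 249.77698243464613
```

View pics/w2.png

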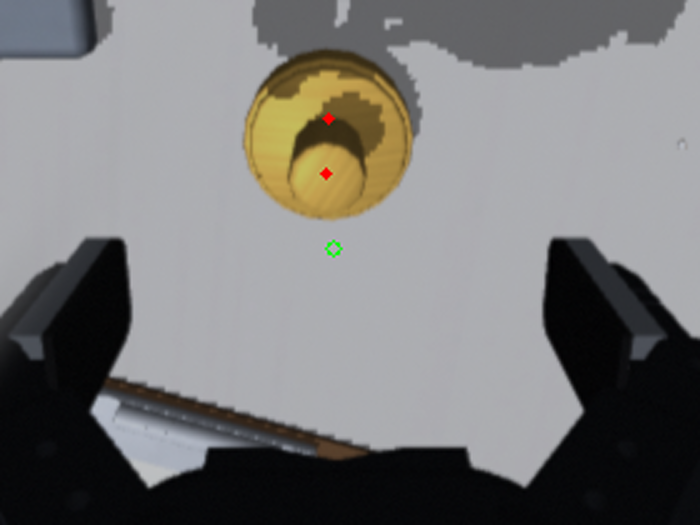

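The projected knob-top point (red dot) sits on the centre of the knob disc in the crop, so the position (595,250.5) is good. I'll descend and grip.

Call:
{"name": "drive_tool", "arguments": {"series": "-0.015 -0.022 0.3 0 0 0 1; -0.015 -0.022 0.5 0 0 0 1; -0.015 -0.022 0.65 0 0 0 1; -0.015 -0.022 0.7 0 0 0 1; -0.015 -0.022 0.7 0 0 0 1; -0.015 -0.022 0.7 0 0 0 0; -0.015 -0.022 0.7 0 0 0 0; -0.015 -0.022 0.7 0 0 0 0; -0.015 -0.022 0.7 0 0 0 0; -0.015 -0.022 0.7 0 0 0 0; -0.015 -0.022 0.7 0 0 0 0; -0.015 -0.022 0.7 0 0 0 0; -0.015 -0.022 0.7 0 0 0 0", "newtons": 40}}

```text
time_s: 5.0
eef_pos: [596.0, 250.5, 29.2]
ee_rot: [0.001, -0.057, 0.998, -0.0]
force: [-1.3, -2.3, 6.2]
grip_width: 0.264
```

Call:
{"name": "drive_tool", "arguments": {"series": "0 0 -0.3 0 0 0 0; 0 0 -0.7 0 0 0 0; 0 0 -1 0 0 0 0; 0 0 -1 0 0 0 0; 0 0 -1 0 0 0 0"}}

```text
time_s: 5.5
eef_pos: [595.2, 250.5, 148.0]
ee_rot: [0.0, -0.057, 0.998, -0.0]
force: [-0.3, 0.0, -5.4]
grip_width: 0.267
```

Call:
{"name": "drive_tool", "arguments": {"series": "0 0 -0.3 0 0 0 0; 0 0 -0.65 0 0 0 0; 0 0 -0.65 0 0 0 0"}}

```text
time_s: 5.8
eef_pos: [596.4, 250.9, 229.4]
ee_rot: [0.003, -0.057, 0.998, 0.0]
force: [1.1, -0.0, -3.7]
grip_width: 0.266
```

```bash
python3 - <<'E'
from h import *
np.set_printoptions(precision=2,suppress=True)
s=telemetry.sense();print(s["time_s"],s["eef_pos"],s["ee_rot"],s["grip_width"],s["force"])
c=eyes.capture("wrist")
for n in("post","weight"):print([([round(x) for x in r["rect"]],round(r["confidence"],2)) for r in nets.spot_in(n,c)][:3])
print(proj(c,(520,80,150)),proj(c,s["eef_pos"]))
save(c,"w3.png",None,1.25)
E
```

```text
5.8 [596.37 250.88 229.37] [ 0.   -0.06  1.    0.  ] 0.266188423132166 [ 1.08 -0.05 -3.72]
[([0, 0, 202, 138], 0.6)]
[([263, 187, 363, 303], 0.71), ([386, 0, 413, 2], 0.52)]
(np.float64(93.9061689728725), np.float64(82.21167966122324)) (np.float64(313.52815450003993), np.float64(249.7958314733715))
```

View pics/w3.png

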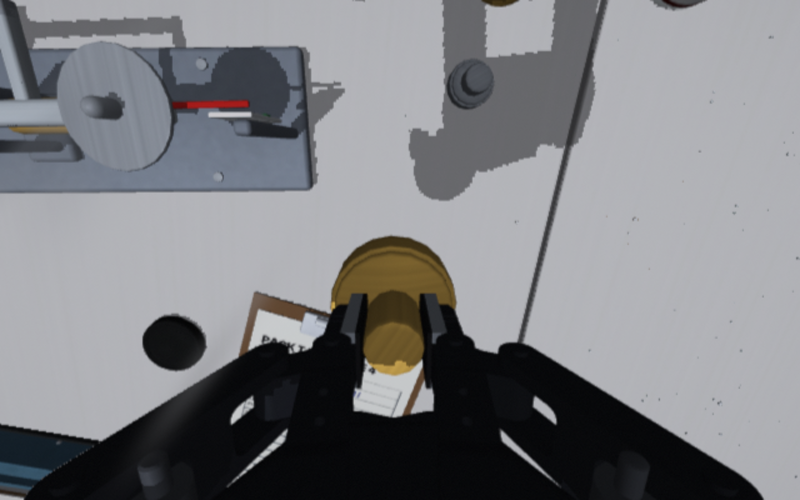

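The weight is held at the knob and hangs straight. The pan is at (114,106), or (91.6,84.8) in raw pixels, with the post near its centre. I'll triangulate the pan.

```bash
python3 - <<'E'
from h import *
np.set_printoptions(precision=1,suppress=True)
c=eyes.capture("wrist");b=eyes.capture("top")
def pan(c,p,r):
    u,v=proj(c,p);x0,y0=max(int(u-r),0),max(int(v-r),0);g=c["frame"][y0:int(v+r),x0:int(u+r)]
    print(g.shape, g[g.shape[0]//2-6,:,0][::4], g[:,g.shape[1]//2+6,0][::4])
    return x0,y0
P=(520,80,150)
pan(c,P,60);pan(b,P,22)
p,e=tri([(c,91.6,84.8),(b,303.1,210.4)]);print(p,e)
print(onz(c,91.6,84.8,150),onz(b,303.1,210.4,150))
# fit circle of 36mm radius on tilted pan: project & compare bounds
yaw=.12;ax=np.array([np.cos(yaw),np.sin(yaw),0]);ay=np.array([-np.sin(yaw),np.cos(yaw),0]);t=.1
for q in(p,np.array(P)):
    pts=[q+36*(np.cos(k)*ax+np.sin(k)*(ay*np.cos(t)+np.array([0,0,np.sin(t)]))) for k in np.linspace(0,6.28,60)]
    for cc in(c,b):
        uv=np.array([proj(cc,x) for x in pts]);print(uv.min(0),uv.max(0))
E
```

```text
(120, 120, 3) [ 38  46  58 122 125 127 128 129 126 120 113 124 129 114  79  91 129 135
 127 131 133 132 134 130 131 101  58  58  59  57] [104 110 175 174 114 127 129 130 131 132 133 135 135 136 134  93  92 130
 131 131 131 131 129 129 130 132 132 131 130 114]
(44, 44, 3) [109 108 106 146 145 148 145 145 142 142 104] [109 137 142 144 145 137 147 144 145 128  73]
[520.2  75.2 141.9] [np.float64(1.2378909239133682), np.float64(1.2378909239135025)]
[519.1  81.4 150. ] [521.   74.8 150. ]
[46.2 32.2] [137.5 136. ]
[287.5 195.5] [318.5 226.5]
[42.7 29.3] [137.4 137.1]
[285.1 195.3] [316.4 226.5]
```

The two views disagree by about 6 mm in y, since the angle is oblique. I'll put the wrist camera straight over the post, keeping the weight clear, for a reading that doesn't depend on height.

Call:
{"name": "drive_tool", "arguments": {"series": "0.05 -0.3 0 0 0 0 0; 0.1 -0.65 0 0 0 0 0; 0.15 -0.9 0 0 0 0 0; 0.16 -1 0 0 0 0 0; 0.16 -1 0 0 0 0 0"}}

```text
time_s: 6.55
eef_pos: [588.8, 127.7, 222.1]
ee_rot: [-0.003, -0.056, 0.998, -0.0]
force: [0.1, 1.0, -4.2]
grip_width: 0.267
```

Call:
{"name": "drive_tool", "arguments": {"series": "0.03 -0.25 0 0 0 0 0; 0.06 -0.38 0 0 0 0 0; 0.06 -0.38 0 0 0 0 0; 0.06 -0.38 0 0 0 0 0; 0.06 -0.38 0 0 0 0 0"}}

```text
time_s: 7.05
eef_pos: [586.7, 82.7, 222.1]
ee_rot: [-0.003, -0.057, 0.998, -0.0]
force: [-0.2, 1.2, -4.1]
grip_width: 0.267
```

```bash
python3 - <<'E'
from h import *
np.set_printoptions(precision=2,suppress=True)
s=telemetry.sense();print(s["time_s"],s["eef_pos"],s["ee_rot"],s["grip_width"],s["force"])
c=eyes.capture("wrist");np.savez("v4.npz",**{k:c[k] for k in c})
print(ray(c,314,199)[0],proj(c,(520,78,150)),proj(c,s["eef_pos"]))
save(c,"w4.png",None,1.25)
E
```

```text
7.05 [586.7   82.73 222.09] [-0.   -0.06  1.   -0.  ] 0.2672810216135191 [-0.25  1.21 -4.11]
[517.31  75.41 365.15] (np.float64(317.58752956555537), np.float64(124.05623890504967)) (np.float64(313.5386987724863), np.float64(249.79589460185485))
```

View pics/w4.png

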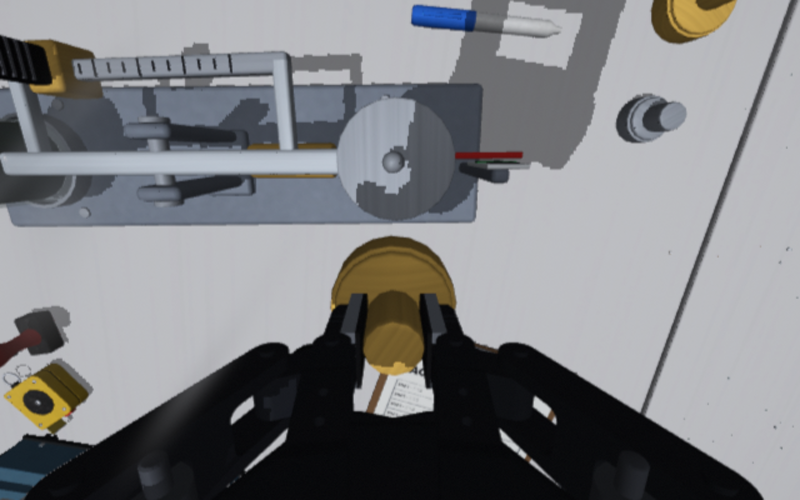

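The wrist camera is now right over the pan: pan centre at (396,159.5) → raw (317.2,127.6), post tip at (393,160) → raw (314.5,128).

```bash
python3 - <<'E'
from h import *
np.set_printoptions(precision=1,suppress=True)
c=dict(np.load("v4.npz"));c={k:(float(v) if v.ndim==0 else v) for k,v in c.items()}
b=eyes.capture("top");a=eyes.capture("scene")
print("pan",onz(c,317.2,127.6,150),"tip",onz(c,314.5,128,168))
print(tri([(c,317.2,127.6),(b,303.1,210.4)]),tri([(c,314.5,128),(b,303.1,210.4)]))
for n,u,v in(("weightknob-top",392/1.25,350/1.25),):
    print(proj(c,(586.7,82.7,251)),proj(c,(586.7,82.7,193)))
def circ(z,r,x,y): return np.array([proj(c,(x+r*np.cos(k),y+r*np.sin(k),z)) for k in np.linspace(0,6.28,90)])
# body outline: foot z=TCP-29=193, r30; observed outline u 331..456 /1.25, top v 237/1.25
for dx in(-3,0,3):
    q=np.vstack([circ(193,30,586.7+dx,82.7),circ(214,30,586.7+dx,82.7)]);print(dx,q[:,0].min()*1.25,q[:,0].max()*1.25,q[:,1].min()*1.25)
# pan outline check
for x,y,z in((522,77,150),(522,77,146)):
    q=circ(z,36,x,y);print(q.min(0)*1.25,q.max(0)*1.25)
x=a["frame"][180:280,280:440];g=c["frame"][60:190,250:390]
h=np.hstack([cv2.resize(x,(512,320)),cv2.resize(g,(345,320))])[:,:,::-1];cv2.imwrite("pics/x.png",cv2.resize(h,(790,295)))
E
```

```text
pan [522.6  78.  150. ] tip [522.6  76.  168. ]
(array([525.6,  78.9,  40.4]), [np.float64(0.5763976771539002), np.float64(0.5763976771538083)]) (array([524.2,  76.5,  91.2]), [np.float64(0.5416275820363722), np.float64(0.5416275820364843)])
(np.float64(313.2509179959155), np.float64(277.83873333095653)) (np.float64(313.63664700484577), np.float64(230.08823025701193))
-3 328.24977393775566 457.0025392778012 226.2072898902234
0 327.84723071979954 455.96186983858 232.01354595492592
3 327.4486398909612 454.9314469222031 237.76673705243167
[334.3  92.7] [455.6 218.1]
[335.3  93.8] [454.4 216.9]
```

```bash
python3 - <<'E'
from h import *
np.set_printoptions(precision=1,suppress=True,linewidth=150)
c=dict(np.load("v4.npz"));c={k:(float(v) if v.ndim==0 else v) for k,v in c.items()}
f=c["frame"]
for v in list(range(184,206))+list(range(250,312,2)): print(v,f[v,313],end="; ")
print()
for v in(200,205,210,215,220):
    m=cv2.inRange(cv2.cvtColor(f[v:v+1],cv2.COLOR_RGB2HSV),(12,80,30),(38,255,255))[0];ii=np.nonzero(m[200:420])[0]+200;print(v,ii.min(),ii.max())
T=np.array([586.7,82.7,222.1])
for dx in(-1,0,1,2,3):
  for dz in(-4,-2,0,2):
    o=lambda h,r:np.array([proj(c,(T[0]+dx+r*np.cos(k),T[1]+r*np.sin(k),T[2]-29.2+dz+h)) for k in np.linspace(0,6.28,120)])
    q=o(0,30);w=o(21,30);t=o(58,12)
    print(dx,dz,"foot top",q[:,1].min(),"body top edge",w[:,1].min(),"width",np.ptp(w[:,0]),"knob",t[:,1].min(),t[:,1].max())
E
```

```text
184 [188 189 193]; 185 [188 190 193]; 186 [187 188 192]; 187 [176 177 178]; 188 [134 131 126]; 189 [72 62 43]; 190 [63 50 24]; 191 [62 50 22]; 192 [63 50 23]; 193 [64 51 24]; 194 [64 51 24]; 195 [67 53 25]; 196 [80 63 30]; 197 [104  83  39]; 198 [121  97  46]; 199 [117  93  44]; 200 [103  82  39]; 201 [87 69 33]; 202 [92 73 35]; 203 [104  83  39]; 204 [117  93  45]; 205 [123  99  47]; 250 [68 54 26]; 252 [68 54 26]; 254 [68 54 26]; 256 [79 63 31]; 258 [116  92  43]; 260 [126 100  48]; 262 [119  95  45]; 264 [115  92  44]; 266 [112  89  43]; 268 [111  89  42]; 270 [111  90  42]; 272 [116  93  44]; 274 [116  93  45]; 276 [116  93  45]; 278 [113  90  43]; 280 [113  90  43]; 282 [114  91  43]; 284 [113  90  43]; 286 [112  90  43]; 288 [110  88  42]; 290 [108  86  41]; 292 [116  93  44]; 294 [191 156  76]; 296 [198 163  80]; 298 [193 159  80]; 300 [199 187 162]; 302 [207 209 211]; 304 [207 209 211]; 306 [206 209 210]; 308 [206 209 210]; 310 [203 205 207]; 
200 284 344
205 279 349
210 275 353
215 273 355
220 271 358
-1 -4 foot top 182.66685848213146 body top edge 190.59848517821123 width 1
[... 1854 characters left out ...]
1321839199 knob 257.98950776020877 303.9337438935347
2 2 foot top 189.40708990683044 body top edge 198.4717256589973 width 103.32552119730497 knob 260.1285259028576 306.6422846317717
3 -4 foot top 188.6874915863976 body top edge 197.321554432342 width 99.62206033659038 knob 255.847234924391 300.5102829226612
3 -2 foot top 189.4259294649194 body top edge 198.25824758233196 width 100.77229353012285 knob 257.885497260297 303.0872665494169
3 0 foot top 190.1803925764105 body top edge 199.2178821994489 width 101.94939809602073 knob 259.9858071231358 305.73885038428676
3 2 foot top 190.9514083015051 body top edge 200.2013115556807 width 103.15432680389591 knob 262.15104152188707 308.46832136696236
```

The silhouette fit puts the weight's axis about 1–2 mm in +x of the TCP and its foot about 32 mm below it. The post foot is at about (522.6,78,150). I'll hover over the post, tilted 0.1 rad to match it, and compare the weight with the pan directly.

Call:
{"name": "drive_tool", "arguments": {"series": "0.2 -0.01 0 -0.1 0 0 0; 0.4 -0.02 0 -0.2 0 0 0; 0.54 -0.023 0.05 -0.2 0 0 0; 0.54 -0.023 0.13 -0.2 0 0 0; 0.54 -0.023 0.13 -0.2 0 0 0; 0.54 -0.023 0.13 -0.2 0 0 0"}}

```text
time_s: 7.8
eef_pos: [523.1, 72.5, 207.0]
ee_rot: [-0.006, -0.057, 0.997, 0.049]
force: [0.9, -0.5, -3.7]
grip_width: 0.267
```

```bash
python3 - <<'E'
from h import *
np.set_printoptions(precision=3,suppress=True)
s=telemetry.sense();print(s["time_s"],s["eef_pos"],s["ee_rot"],s["grip_width"],s["force"])
c=eyes.capture("wrist");a=eyes.capture("scene");b=eyes.capture("top")
for n,k in(("5w",c),("5s",a),("5t",b)):np.savez(n+".npz",**k)
h1=cv2.resize(c["frame"][140:320,220:410],(475,450),interpolation=cv2.INTER_CUBIC)
h2=cv2.resize(a["frame"][175:260,285:345],(317,450),interpolation=cv2.INTER_CUBIC)
cv2.imwrite("pics/w5.png",np.hstack([h1,h2])[:,:,::-1])
E
```

```text
7.8 [523.082  72.53  206.955] [-0.006 -0.057  0.997  0.049] 0.26708047577932453 [ 0.909 -0.457 -3.689]
```

View pics/w5.png

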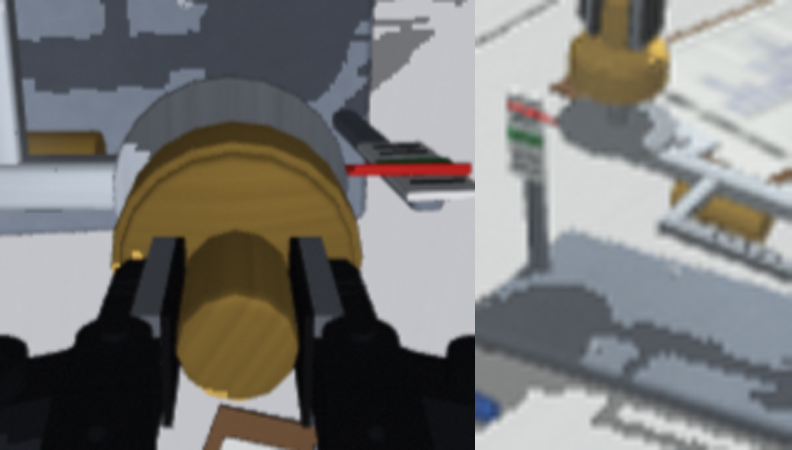

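Left crop (wrist): the pan's near rim tops out at (233,77) and the weight's foot rim at (237,122). Right crop (scene): the post shows just below the weight. I'll compare these with the model.

```bash
python3 - <<'E'
from h import *
np.set_printoptions(precision=1,suppress=True)
L=lambda n:{k:(float(v) if v.ndim==0 else v) for k,v in np.load(n).items()}
c=L("5w.npz");a=L("5s.npz")
yaw=.114;ex=np.array([np.cos(yaw),np.sin(yaw),0]);ay=np.array([-np.sin(yaw),np.cos(yaw)*.995,.1]);az=np.cross(ex,ay)
T=np.array([523.08,72.53,206.96]);F=np.array([522.6,78,150.])
circ=lambda C,r,cc:np.array([proj(cc,C+r*(np.cos(k)*ex+np.sin(k)*ay)) for k in np.linspace(0,6.283,200)])
g=lambda q:(q[np.argmin(q[:,1])],q[:,0].min(),q[:,0].max())
print("pan obs top",220+233/2.5,140+77/2.5);print("pan pred",g(circ(F,36,c)))
print("foot obs top",220+237/2.5,140+122/2.5, "knob bottom obs", 140+398/2.5,"body u",220+113/2.5,220+361/2.5)
for dx in(0,1,2):
  for h in(29,32):print(dx,h,g(circ(T+dx*ex-h*az,30,c)),"body",g(circ(T+dx*ex+(21-h)*az,30,c))[1:],"knob",circ(T+dx*ex+(58-h)*az,12,c)[:,1].max())
# scene: weight axis vs post
S=lambda u,v:(285+(u-475)*60/317,175+v*85/450)
print("scene obs post~",S(618,125),"pan left",S(557,125),"weight foot L/R",S(570,85),S(665,85))
print("pred post mid",proj(a,F+9*az),"pan",g(circ(F,36,a)),"foot",g(circ(T+ex-31*az,30,a)))
f=c["frame"]
print([int(x) for x in f[165:195,313].mean(1)]); print([int(x) for x in f[165:195,318].mean(1)])
E
```

```text
pan obs top 313.2 170.8
pan pred (array([314.2, 168.9]), np.float64(265.73165609545725), np.float64(361.2868249536019))
foot obs top 314.8 188.8 knob bottom obs 299.2 body u 265.2 364.4
0 29 (array([314.3, 185.7]), np.float64(268.01060819456575), np.float64(359.3715820571038)) body (np.float64(262.25988542983), np.float64(364.8823370169927)) knob 300.6535537271102
0 32 (array([314.3, 184.6]), np.float64(268.73072230680157), np.float64(358.6815628349315)) body (np.float64(263.1666917452226), np.float64(364.01332703473065)) knob 296.78065580215997
1 29 (array([314.3, 187.2]), np.float64(268.08111109707806), np.float64(359.30733681503705)) body (np.float64(262.3485851456342), np.float64(364.80105307021347)) knob 302.48722897984067
1 32 (array([314.4, 186.1]), np.float64(268.79909335363624), np.float64(358.61931026907854)) body (np.float64(263.25238375091834), np.float64(363.93486269144205)) knob 298.58294168233215
2 29 (array([314.3, 188.8]), np.float64(268.1514063838409), np.float64(359.243280851482)) body (np.float64(262.4369915782981), np.float64(364.7200380304499)) knob 304.31337374
[... 198 characters left out ...]
obs post~ (312.06624605678235, 198.61111111111111) pan left (300.5205047318612, 198.61111111111111) weight foot L/R (302.98107255520506, 191.05555555555554) (320.9621451104101, 191.05555555555554)
pred post mid (np.float64(311.01315550492626), np.float64(194.6229575914719)) pan (array([309.6, 191.2]), np.float64(299.39799637524527), np.float64(322.2350118172185)) foot (array([310.4, 184.9]), np.float64(301.79920534852994), np.float64(321.02057235075597))
[71, 70, 70, 70, 66, 65, 77, 88, 89, 88, 89, 88, 88, 88, 88, 88, 88, 87, 88, 88, 88, 89, 83, 69, 48, 47, 48, 48, 47, 48]
[70, 70, 70, 70, 70, 67, 71, 86, 90, 91, 90, 91, 91, 91, 90, 91, 90, 90, 89, 90, 89, 90, 89, 81, 61, 48, 48, 49, 49, 49]
```

The model says the weight is about 1.3 mm too far in +x and 0.8 mm in +y relative to the post. The bore has 2.5 mm of clearance. I'll correct that and lower in stages, watching the force.

Call:
{"name": "drive_tool", "arguments": {"series": "0.011 -0.007 0 0 0 0 0; 0.011 -0.007 0.03 0 0 0 0; 0.011 -0.007 0.06 0 0 0 0; 0.011 -0.007 0.08 0 0 0 0; 0.011 -0.007 0.1 0 0 0 0; 0.011 -0.007 0.11 0 0 0 0; 0.011 -0.007 0.12 0 0 0 0; 0.011 -0.007 0.12 0 0 0 0; 0.011 -0.007 0.12 0 0 0 0"}}

```text
time_s: 8.85
eef_pos: [521.6, 72.9, 192.8]
ee_rot: [-0.006, -0.057, 0.997, 0.049]
force: [0.2, 0.3, -3.5]
grip_width: 0.271
```

```bash
python3 - <<'E'
from h import *
np.set_printoptions(precision=2,suppress=True)
s=telemetry.sense();print(s["time_s"],s["eef_pos"],s["ee_rot"],s["force"],s["wrist_torque"])
a=eyes.capture("scene");c=eyes.capture("wrist")
h1=cv2.resize(c["frame"][140:320,220:410],(475,450),interpolation=cv2.INTER_CUBIC)
h2=cv2.resize(a["frame"][175:260,285:345],(317,450),interpolation=cv2.INTER_CUBIC)
cv2.imwrite("pics/w6.png",np.hstack([h1,h2])[:,:,::-1])
E
```

```text
8.85 [521.64  72.86 192.78] [-0.01 -0.06  1.    0.05] [ 0.18  0.3  -3.47] [-0.15  0.01 -0.04]
```

View pics/w6.png

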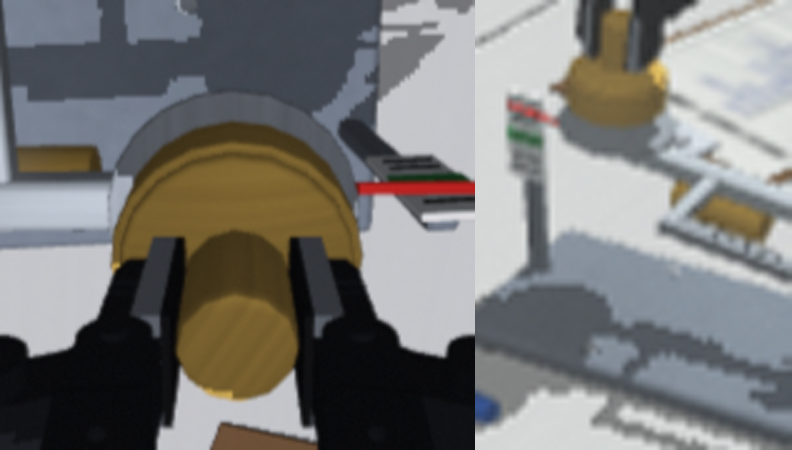

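The force is unchanged (−3.5 N, just the weight) with the foot well below the tip's height, so the bore is over the post. I'll keep lowering.

Call:
{"name": "drive_tool", "arguments": {"series": "0 0 0.02 0 0 0 0; 0 0 0.04 0 0 0 0; 0 0 0.06 0 0 0 0; 0 0 0.07 0 0 0 0; 0 0 0.08 0 0 0 0; 0 0 0.08 0 0 0 0"}}

```text
time_s: 9.55
eef_pos: [521.4, 73.8, 183.1]
ee_rot: [-0.006, -0.057, 0.997, 0.049]
force: [-0.3, -0.1, -4.1]
grip_width: 0.268
```

Call:
{"name": "drive_tool", "arguments": {"series": "0 0 0.008 0 0 0 0; 0 0 0.016 0 0 0 0; 0 0 0.016 0 0 0 0"}}

```text
time_s: 9.85
eef_pos: [521.3, 74.0, 181.1]
ee_rot: [-0.006, -0.057, 0.997, 0.049]
force: [0.0, 0.9, -4.1]
grip_width: 0.263
```

Call:
{"name": "drive_tool", "arguments": {"series": "0 0 0.008 0 0 0 0; 0 0 0.012 0 0 0 0; 0 0 0.012 0 0 0 0"}}

```text
time_s: 10.15
eef_pos: [521.3, 74.2, 179.5]
ee_rot: [-0.006, -0.057, 0.997, 0.049]
force: [0.4, 0.6, -3.5]
grip_width: 0.266
```

Call:
{"name": "drive_tool", "arguments": {"series": "0 0 0.008 0 0 0 0; 0 0 0.012 0 0 0 0; 0 0 0.012 0 0 0 0"}}

```text
time_s: 10.45
eef_pos: [521.3, 74.3, 178.4]
ee_rot: [-0.006, -0.057, 0.997, 0.049]
force: [-2.3, -0.5, 0.3]
grip_width: 0.267
```

Contact: the pan now carries the weight. I'll release and back off along the post.

Call:
{"name": "drive_tool", "arguments": {"series": "0 0 0 0 0 0 0.35; 0 0 0 0 0 0 0.5; 0 0 0 0 0 0 0.7; 0 0 0 0 0 0 0.7; 0 0 0 0 0 0 0.7; 0 0 -0.2 0 0 0 0.7; 0 0 -0.45 0 0 0 0.7; 0 0 -0.6 0 0 0 0.7; 0 0 -0.6 0 0 0 0.7"}}

```text
time_s: 11.35
eef_pos: [523.4, 67.1, 252.3]
ee_rot: [-0.003, -0.057, 0.997, 0.049]
force: [0.5, 0.8, 0.5]
grip_width: 0.701
```

```bash
python3 - <<'E'
from h import *
np.set_printoptions(precision=2,suppress=True)
s=telemetry.sense();print(s["time_s"],s["eef_pos"],s["ee_rot"],s["force"],s["grip_width"])
a=eyes.capture("scene");c=eyes.capture("wrist");b=eyes.capture("top")
print([([round(x) for x in r["rect"]],round(r["confidence"],2)) for r in nets.spot_in("poise_tab",c)+nets.spot_in("poise",c)])
h1=cv2.resize(c["frame"],(640,400))
h2=cv2.resize(a["frame"][175:275,285:435],(300,200),interpolation=cv2.INTER_CUBIC)
h3=cv2.resize(b["frame"][160:260,265:465],(340,200),interpolation=cv2.INTER_CUBIC)
cv2.imwrite("pics/w7.png",np.vstack([h1,np.hstack([h2,h3])])[:,:,::-1])
np.savez("7w.npz",**c);np.savez("7t.npz",**b)
E
```

```text
11.35 [523.42  67.06 252.33] [-0.   -0.06  1.    0.05] [0.47 0.8  0.47] 0.7006201083400376
[([0, 160, 62, 231], 0.53), ([9, 121, 99, 159], 0.69)]
```

View pics/w7.png

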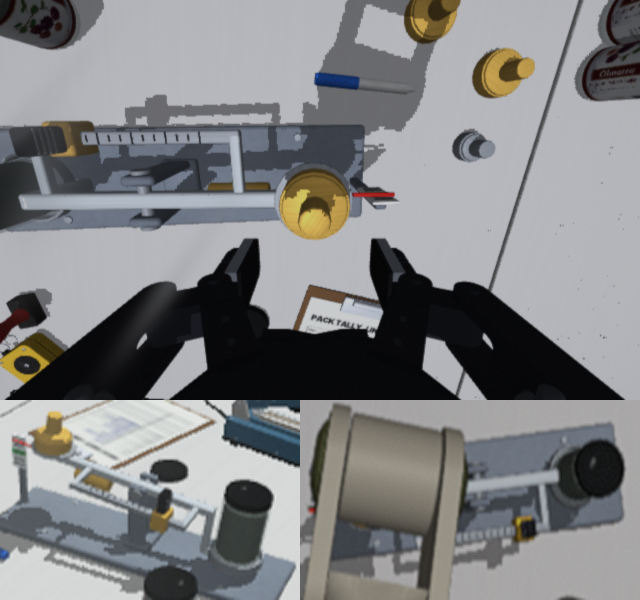

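The weight is seated on the pan and released, the jar is in its cup, and the tab is at about (35,140) in the wrist view at the jar end. That makes 10 pictures viewed. From the post geometry, the pivot works out at (541,-79,120), which agrees with the base plate. I'll save a tilt reference at the stop from the scene camera, then go above the tab.

```bash
cat >> h.py <<'E'
yaw=.114;P=np.array([541.4,-78.7,120.]);EX=np.array([np.cos(yaw),np.sin(yaw),0]);EY0=np.array([-np.sin(yaw),np.cos(yaw),0]);EZ0=np.array([0,0,1.])
def bp(x,y,z,t):
    "beam-frame point -> world at tilt t"
    ay=EY0*np.cos(t)+EZ0*np.sin(t);az=-EY0*np.sin(t)+EZ0*np.cos(t);return P+x*EX+y*ay+z*az
def weight_uv(c,box=(285,170,345,215)):
    x0,y0,x1,y1=box;h=cv2.cvtColor(c["frame"][y0:y1,x0:x1],cv2.COLOR_RGB2HSV)
    m=cv2.inRange(h,(15,90,60),(35,255,255));n,l,st,ce=cv2.connectedComponentsWithStats(m)
    i=1+np.argmax(st[1:,4]);return ce[i]+[x0,y0],st[i].tolist()
def red_uv(c,box=(285,170,325,215)):
    x0,y0,x1,y1=box;f=c["frame"][y0:y1,x0:x1].astype(int);w=np.clip(f[:,:,0]-f[:,:,1:].max(2)-25,0,None);M=cv2.moments(w.astype(np.float32));
    return np.array([x0+M["m10"]/M["m00"],y0+M["m01"]/M["m00"]]),w.sum()
def green_uv(c,box=(285,170,325,215)):
    x0,y0,x1,y1=box;f=c["frame"][y0:y1,x0:x1].astype(int);w=np.clip(f[:,:,1]-np.maximum(f[:,:,0],f[:,:,2])-12,0,None);M=cv2.moments(w.astype(np.float32))
    return np.array([x0+M["m10"]/max(M["m00"],1),y0+M["m01"]/max(M["m00"],1)]),w.sum()
E
python3 - <<'E'
from h import *
np.set_printoptions(precision=2,suppress=True)
a=eyes.capture("scene");np.savez("ref.npz",**a)
print(weight_uv(a),red_uv(a),green_uv(a))
for t in(.1,.05,0,-.1):print(t,proj(a,bp(0,160,35,t)),proj(a,bp(0,215,0,t)))
b={k:(float(v) if v.ndim==0 else v) for k,v in np.load("7t.npz").items()}
c={k:(float(v) if v.ndim==0 else v) for k,v in np.load("7w.npz").items()}
for s in(-68,-60,-50,-40):print(s,"top",proj(b,bp(-58,s,47,.1)),"wrist",proj(c,bp(-58,s,47,.1)),proj(c,bp(-58,s,15,.1)),bp(-58,s,30,.1))
E
```

```text
(array([311.08, 192.68]), [16, 11, 20, 21, 271]) (array([303.42, 192.81]), np.int64(1057)) (array([293.63, 200.31]), np.int64(167))
0.1 (np.float64(311.3928123923092), np.float64(191.26279429426907)) (np.float64(296.1805708739098), np.float64(195.23127104524636))
0.05 (np.float64(310.8162464144923), np.float64(193.30564719173)) (np.float64(296.1127393783067), np.float64(198.0908033844257))
0 (np.float64(310.35177966052595), np.float64(195.39224003783542)) (np.float64(296.1843863839933), np.float64(200.97275759857044))
-0.1 (np.float64(309.7581859671786), np.float64(199.67631537944467)) (np.float64(296.73869168817777), np.float64(206.77994733143692))
-68 top (np.float64(404.45479100141745), np.float64(223.67003428165611)) wrist (np.float64(5.71008863363636), np.float64(139.3793696928761)) (np.float64(45.68974631614873), np.float64(136.77205382323922)) [ 491.81 -155.49  143.06]
-60 top (np.float64(401.0628954984842), np.float64(224.03608477731822)) wrist (np.float64(16.529931275412537), np.float64(139.36571189952366)) (np.float64(55.11198262516973), np.float64(136.76002259385774)) [ 490.91 -147.59  143.86]
-50 top (np.float64(396.8143163597411), np.float64(224.49458784684134)) wrist (np.float64(30.05661604614488), np.float64(139.34863728287178)) (np.float64(66.89120447115468), np.float64(136.74498173568816)) [ 489.78 -137.7   144.86]
-40 top (np.float64(392.55602874995213), np.float64(224.95413864635356)) wrist (np.float64(43.58539178986388), np.float64(139.33156002680275)) (np.float64(78.67201157099728), np.float64(136.72993885331192)) [ 488.64 -127.82  145.86]
```

Call:
{"name": "drive_tool", "arguments": {"series": "0.1 -0.3 0 0.1 0 0 0.5; 0.2 -0.65 0 0.2 0 0 0.5; 0.3 -1 0 0.2 0 0 0.5; 0.3 -1 0 0.2 0 0 0.5; 0.3 -1 0 0.2 0 0 0.5"}}

```text
time_s: 12.15
eef_pos: [499.6, -55.7, 236.9]
ee_rot: [-0.004, -0.056, 0.998, 0.0]
force: [-0.5, 0.7, 0.5]
grip_width: 0.503
```

Call:
{"name": "drive_tool", "arguments": {"series": "0.06 -0.3 0.1 0 0 0 0.5; 0.12 -0.6 0.15 0 0 0 0.5; 0.17 -0.71 0.2 0 0 0 0.5; 0.17 -0.71 0.2 0 0 0 0.5; 0.17 -0.71 0.2 0 0 0 0.5"}}

```text
time_s: 12.65
eef_pos: [488.9, -141.5, 213.1]
ee_rot: [-0.004, -0.056, 0.998, 0.0]
force: [0.5, 0.3, -0.6]
grip_width: 0.5
```

```bash
python3 - <<'E'
from h import *
np.set_printoptions(precision=2,suppress=True)
s=telemetry.sense();print(s["time_s"],s["eef_pos"],s["ee_rot"],s["force"],s["grip_width"])
a=eyes.capture("scene");print(weight_uv(a),red_uv(a),green_uv(a))
c=eyes.capture("wrist");np.savez("8w.npz",**c)
for n in("poise_tab","poise"):print([([round(x) for x in r["rect"]],round(r["confidence"],2)) for r in nets.spot_in(n,c)])
f=c["frame"].copy()
for q in(-60,-50):
  for z in(15,47):
    u,v=proj(c,bp(-58,q,z,.1));print(q,z,u,v);cv2.circle(f,(int(u),int(v)),2,(255,0,0),-1)
u,v=proj(c,s["eef_pos"]);cv2.circle(f,(int(u),int(v)),3,(0,255,0),1)
c["frame"]=f;save(c,"w8.png",None,1.25)
E
```

```text
12.65 [ 488.93 -141.53  213.09] [-0.   -0.06  1.    0.  ] [ 0.53  0.31 -0.58] 0.5003980990429062
(array([311.04, 192.67]), [16, 11, 20, 21, 272]) (array([304.66, 192.97]), np.int64(1355)) (array([293.65, 200.32]), np.int64(168))
[([296, 183, 327, 238], 0.63)]
[([295, 187, 325, 237], 0.76)]
-60 15 307.9806524576154 206.90724532738102
-60 47 302.73462251916067 219.69387369796345
-50 15 319.72724129236747 207.24454288193616
-50 47 316.20045982629733 220.1406321398258
```

View pics/w8.png

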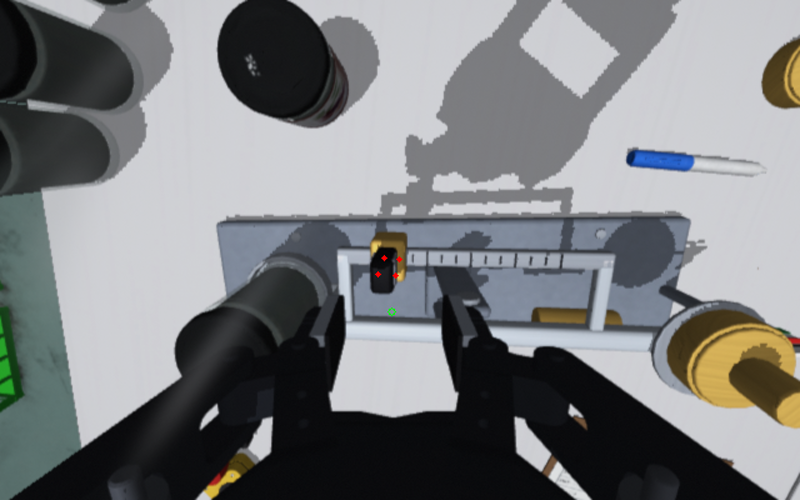

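In this view the tab (≈(383,275)) is between the fingers, at s ≈ -57 mm, close to the model dots. That's 11 pictures. I'll descend astride the tab.

Call:
{"name": "drive_tool", "arguments": {"series": "0 -0.025 0.2 0 0 0 0.5; 0 -0.025 0.4 0 0 0 0.5; 0 -0.025 0.5 0 0 0 0.5; 0 -0.025 0.57 0 0 0 0.5; 0 -0.025 0.6 0 0 0 0.5; 0 -0.025 0.6 0 0 0 0.5"}}

```text
time_s: 13.45
eef_pos: [489.0, -144.6, 141.6]
ee_rot: [-0.004, -0.057, 0.998, -0.0]
force: [-0.2, -0.6, -0.1]
grip_width: 0.496
```

Call:
{"name": "drive_tool", "arguments": {"series": "0 0.04 0 0 0 0 0.5; 0 0.08 0 0 0 0 0.5; 0 0.1 0 0 0 0 0.5; 0 0.12 0 0 0 0 0.5; 0 0.14 0 0 0 0 0.5; 0 0.16 0 0 0 0 0.5; 0 0.18 0 0 0 0 0.5; 0 0.2 0 0 0 0 0.5; 0 0.22 0 0 0 0 0.5; 0 0.24 0 0 0 0 0.5; 0 0.26 0 0 0 0 0.5; 0 0.28 0 0 0 0 0.5; 0 0.3 0 0 0 0 0.5; 0 0.3 0 0 0 0 0.5"}}

```text
time_s: 14.85
eef_pos: [484.8, -108.4, 141.5]
ee_rot: [-0.004, -0.057, 0.998, 0.0]
force: [0.5, -0.2, -0.7]
grip_width: 0.501
```

```bash
python3 - <<'E'
from h import *
np.set_printoptions(precision=2,suppress=True)
s=telemetry.sense();print(s["time_s"],s["eef_pos"],s["force"],s["grip_width"])
d=s["eef_pos"]-P;print("own",d@EX,d@EY0)
a=eyes.capture("scene");print(weight_uv(a),red_uv(a),green_uv(a))
c=eyes.capture("wrist")
for n in("poise_tab","poise"):print([([round(x) for x in r["rect"]],round(r["confidence"],2)) for r in nets.spot_in(n,c)])
for q in(-60,-50,-40,-30):print(q,proj(c,bp(-58,q,47,.1)))
E
```

```text
14.85 [ 484.83 -108.45  141.53] [ 0.53 -0.17 -0.67] 0.5008488122081398
own -59.58910450388523 -23.117125851136915
(array([311.04, 192.67]), [16, 11, 20, 21, 272]) (array([304.78, 192.99]), np.int64(1388)) (array([293.66, 200.34]), np.int64(177))
[([272, 208, 320, 296], 0.73)]
[([272, 211, 320, 295], 0.9)]
-60 (np.float64(229.87883072595054), np.float64(270.2855222575571))
-50 (np.float64(249.59623772768035), np.float64(271.31838653448835))
-40 (np.float64(269.59013284489566), np.float64(272.3657341913821))
-30 (np.float64(289.8663727384421), np.float64(273.42787201988546))
```

Pushing works: the tab is now at s ≈ -34 and the beam is still on its stop. I'll push further, then back off and watch.

Call:
{"name": "drive_tool", "arguments": {"series": "0 0.02 0 0 0 0 0.5; 0 0.04 0 0 0 0 0.5; 0 0.06 0 0 0 0 0.5; 0 0.08 0 0 0 0 0.5; 0 0.1 0 0 0 0 0.5; 0 0.12 0 0 0 0 0.5; 0 0.14 0 0 0 0 0.5; 0 0.16 0 0 0 0 0.5; 0 0.18 0 0 0 0 0.5; 0 0.18 0 0 0 0 0.5; 0 0.12 0 0 0 0 0.5; 0 0.08 0 0 0 0 0.5; 0 0.08 0 0 0 0 0.5; 0 0.08 0 0 0 0 0.5; 0 0.08 0 0 0 0 0.5; 0 0.08 0 0 0 0 0.5; 0 0.08 0 0 0 0 0.5"}}

```text
time_s: 16.75
eef_pos: [483.7, -99.0, 141.4]
ee_rot: [-0.004, -0.057, 0.998, 0.0]
force: [-0.2, -0.2, -0.9]
grip_width: 0.505
```

```bash
cat > chk.py <<'E'
from h import *
np.set_printoptions(precision=2,suppress=True)
s=telemetry.sense();d=s["eef_pos"]-P;print(s["time_s"],s["eef_pos"],s["force"],"own",d@EX,d@EY0)
a=eyes.capture("scene");w,_=weight_uv(a);r=red_uv(a);print(w,r,green_uv(a))
ts=np.linspace(-.12,.12,241);k=lambda t:proj(a,bp(0,160,35,t))[1]-proj(a,bp(0,160,35,.1))[1]
print("tilt est",ts[np.argmin([abs(k(t)-(w[1]-192.67)) for t in ts])])
E
python3 chk.py
```

```text
16.75 [483.66 -99.05 141.42] [-0.19 -0.18 -0.89] own -59.6783059869908 -13.647213805654122
[311.01 192.68] (array([304.98, 193.01]), np.int64(1365)) (array([293.66, 200.32]), np.int64(167))
tilt est 0.1
```

Call:
{"name": "drive_tool", "arguments": {"series": "0 0.05 0 0 0 0 0.5; 0 0.1 0 0 0 0 0.5; 0 0.12 0 0 0 0 0.5; 0 0.14 0 0 0 0 0.5; 0 0.16 0 0 0 0 0.5; 0 0.18 0 0 0 0 0.5; 0 0.2 0 0 0 0 0.5; 0 0.2 0 0 0 0 0.5; 0 0.15 0 0 0 0 0.5; 0 0.1 0 0 0 0 0.5; 0 0.1 0 0 0 0 0.5; 0 0.1 0 0 0 0 0.5; 0 0.1 0 0 0 0 0.5; 0 0.1 0 0 0 0 0.5; 0 0.1 0 0 0 0 0.5; 0 0.1 0 0 0 0 0.5"}}

```text
time_s: 18.4
eef_pos: [482.3, -87.0, 141.5]
ee_rot: [-0.004, -0.057, 0.998, 0.0]
force: [-0.3, 0.0, -0.2]
grip_width: 0.5
```

```bash
python3 chk.py
```

```text
18.4 [482.31 -87.04 141.45] [-0.32  0.03 -0.19] own -59.65728500894802 -1.561603607885174
[310.67 193.61] (array([305.32, 193.93]), np.int64(1299)) (array([293.7 , 200.35]), np.int64(174))
tilt est 0.07700000000000001
```

Off the stop now: the tilt is about +0.077, so roughly 15 mm more is needed. I'll push 11 mm first.

Call:
{"name": "drive_tool", "arguments": {"series": "0 0.05 0 0 0 0 0.5; 0 0.09 0 0 0 0 0.5; 0 0.11 0 0 0 0 0.5; 0 0.13 0 0 0 0 0.5; 0 0.15 0 0 0 0 0.5; 0 0.17 0 0 0 0 0.5; 0 0.19 0 0 0 0 0.5; 0 0.19 0 0 0 0 0.5; 0 0.15 0 0 0 0 0.5; 0 0.1 0 0 0 0 0.5; 0 0.1 0 0 0 0 0.5; 0 0.1 0 0 0 0 0.5; 0 0.1 0 0 0 0 0.5; 0 0.1 0 0 0 0 0.5; 0 0.1 0 0 0 0 0.5; 0 0.1 0 0 0 0 0.5; 0 0.1 0 0 0 0 0.5; 0 0.1 0 0 0 0 0.5; 0 0.1 0 0 0 0 0.5; 0 0.1 0 0 0 0 0.5"}}

```text
time_s: 20.45
eef_pos: [480.9, -75.1, 141.5]
ee_rot: [-0.004, -0.057, 0.998, 0.0]
force: [0.5, 0.4, 0.4]
grip_width: 0.497
```

```bash
python3 chk.py
```

```text
20.45 [480.95 -75.15 141.46] [0.46 0.39 0.37] own -59.65418517796965 10.40408770548619
[310.36 195.3 ] (array([305.32, 195.74]), np.int64(1201)) (array([293.59, 200.69]), np.int64(97))
tilt est 0.036000000000000004
```

Call:
{"name": "drive_tool", "arguments": {"series": "0 0.05 0 0 0 0 0.5; 0 0.08 0 0 0 0 0.5; 0 0.1 0 0 0 0 0.5; 0 0.12 0 0 0 0 0.5; 0 0.14 0 0 0 0 0.5; 0 0.155 0 0 0 0 0.5; 0 0.155 0 0 0 0 0.5; 0 0.1 0 0 0 0 0.5; 0 0.06 0 0 0 0 0.5; 0 0.06 0 0 0 0 0.5; 0 0.06 0 0 0 0 0.5; 0 0.06 0 0 0 0 0.5; 0 0.06 0 0 0 0 0.5; 0 0.06 0 0 0 0 0.5; 0 0.06 0 0 0 0 0.5; 0 0.06 0 0 0 0 0.5; 0 0.06 0 0 0 0 0.5; 0 0.06 0 0 0 0 0.5; 0 0.06 0 0 0 0 0.5; 0 0.06 0 0 0 0 0.5"}}

```text
time_s: 22.5
eef_pos: [480.1, -68.0, 141.5]
ee_rot: [-0.004, -0.057, 0.998, 0.0]
force: [-0.4, 0.2, -0.3]
grip_width: 0.501
```

```bash
python3 chk.py
```

```text
22.5 [480.13 -67.99 141.46] [-0.41  0.17 -0.32] own -59.651254200663956 17.60934411687705
[310.23 196.6 ] (array([306.49, 196.94]), np.int64(1013)) (array([292.97, 199.38]), np.int64(29))
tilt est 0.0050000000000000044
```

The tilt is about +0.005 and the green band is now covered by the tongue. I'll lift clear, let it settle and verify.

Call:
{"name": "drive_tool", "arguments": {"series": "0 0 -0.1 0 0 0 0.5; 0 0 -0.3 0 0 0 0.5; 0 0 -0.6 0 0 0 0.5; 0 0 -0.8 0 0 0 0.5; 0 0 -0.8 0 0 0 0.5; 0 0 -0.8 0 0 0 0.5; 0 0 -0.8 0 0 0 0.5; 0 0 -0.8 0 0 0 0.5; 0 0 -0.8 0 0 0 0.5; 0 0 -0.8 0 0 0 0.5; 0 0 -0.8 0 0 0 0.5; 0 0 -0.8 0 0 0 0.5; 0 0 -0.8 0 0 0 0.5; 0 0 -0.8 0 0 0 0.5; 0 0 -0.8 0 0 0 0.5; 0 0 -0.8 0 0 0 0.5; 0 0 -0.8 0 0 0 0.5; 0 0 -0.8 0 0 0 0.5; 0 0 -0.8 0 0 0 0.5; 0 0 -0.8 0 0 0 0.5"}}

```text
time_s: 24.55
eef_pos: [480.9, -68.0, 237.4]
ee_rot: [-0.004, -0.057, 0.998, 0.0]
force: [0.2, -0.0, 0.1]
grip_width: 0.502
```

```bash
python3 chk.py; python3 - <<'E'
from h import *
a=eyes.capture("scene");c=eyes.capture("wrist")
ref=np.load("ref.npz")["frame"]
z=lambda f:cv2.resize(f[178:215,285:345],(400,247),interpolation=cv2.INTER_CUBIC)
h=np.hstack([z(ref),z(a["frame"])])
w=cv2.resize(c["frame"][100:300,200:640],(800,345))
cv2.imwrite("pics/w9.png",np.vstack([h,w])[:,:,::-1])
E
```

```text
24.55 [480.89 -67.96 237.43] [ 0.23 -0.03  0.13] own -58.89286488875914 17.552075669094148
[310.14 196.69] (array([306.35, 197.13]), np.int64(953)) (array([293.1, 199.5]), np.int64(40))
tilt est 0.0030000000000000027
```

View pics/w9.png

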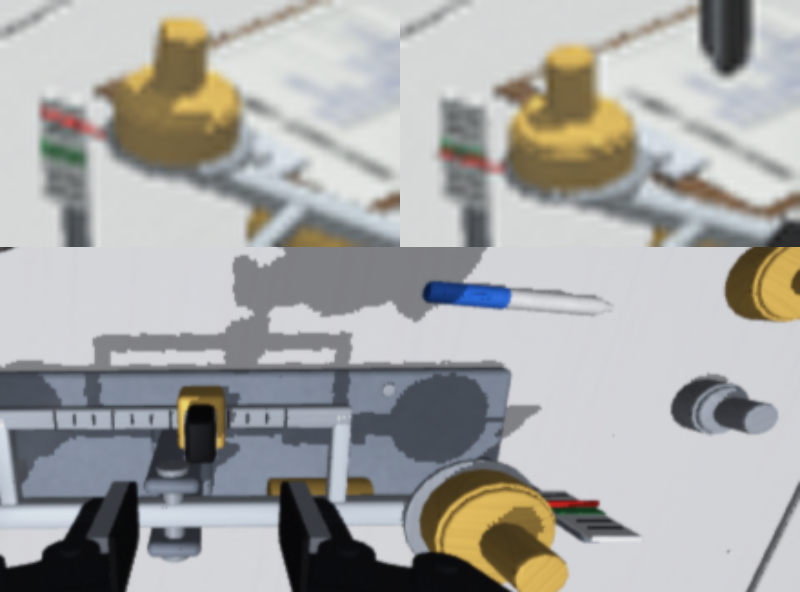

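The picture (12th) shows the weight seated on the pan, the tongue dropped from above the band to the green band at (450,150), and the poise near the middle at (200,430). The tongue is in front of the plate, so there is some parallax. I'll cross-check the tilt numerically from how far the tongue tip moved from its stop position.

```bash
python3 - <<'E'
from h import *
np.set_printoptions(precision=2,suppress=True)
a=eyes.capture("scene");ref=np.load("ref.npz")["frame"]
def tip(f,u0,u1):
    g=f[183:212,u0:u1].astype(int);w=np.clip(g[:,:,0]-g[:,:,1:].max(2)-20,0,None);return 183+(w.sum(1)*np.arange(w.shape[0])).sum()/w.sum()
for u0,u1 in((291,294),(294,297),(297,300)):print(tip(ref,u0,u1),tip(a["frame"],u0,u1),tip(a["frame"],u0,u1)-tip(ref,u0,u1))
for y in(200,215,230):print(y,[proj(a,bp(-5,y,0,t))[1]-proj(a,bp(-5,y,0,.1))[1] for t in(.02,0,-.02)],proj(a,bp(-5,y,0,0)))
# jar patch shift & stillness
b=eyes.capture("top");print([(n,[(np.round(r["rect"]),round(r["confidence"],2)) for r in nets.spot_in(n,b)][:2]) for n in("spare","full_jar","marker","lid","jar_foot")])
w0,_=weight_uv(a);w1,_=weight_uv(eyes.capture("scene"));print(w0,w1)
E
```

```text
194.66831683168317 200.8625 6.19418316831684
195.75177304964538 201.7565789473684 6.004805897723031
196.7486033519553 202.41221374045801 5.663610388502718
200 [np.float64(4.284812770548541), np.float64(5.364654141878816), np.float64(6.447218272479603)] (np.float64(299.2346507197544), np.float64(202.7333093895429))
215 [np.float64(4.594874445656927), np.float64(5.7521243747458755), np.float64(6.912014152243103)] (np.float64(295.3364711866943), np.float64(201.63117910348294))
230 [np.float64(4.903383027651046), np.float64(6.137559606474468), np.float64(7.3742579023689245)] (np.float64(291.4747441002631), np.float64(200.53935499883144))
[('spare', [(array([210., 226., 224., 247.]), 0.71)]), ('full_jar', [(array([415., 258., 446., 289.]), 0.88)]), ('marker', [(array([250., 255., 306., 261.]), 0.65), (array([269., 181., 442., 235.]), 0.34)]), ('lid', [(array([321., 104., 344., 132.]), 0.56)]), ('jar_foot', [(array([415., 179., 455., 210.]), 0.57)])]
[310.14 196.69] [310.14 196.69]
```

The two readings bracket level: about −0.004 rad from the tongue and +0.003 rad from the weight, both well inside 0.017. The beam is still and the bystanders haven't moved. I'll hand in.

```bash
python3 -c "
from rig import ctrl,telemetry
print(ctrl.finish_job(),telemetry.sense()['time_s'])"
```

```text
the job is handed in; nothing more can be done
the job is handed in; nothing more can be done
```

I set the brass weight farthest from the base over the post and released it when the force showed the pan was carrying it. Then I pushed the poise from about -57 mm to about +14 mm with open fingers, without pinching it, lifted clear and handed the job in. It took about 25 s of the 58 s. The hand-in gave no verdict.

- **Level:** scene-camera readings of tilt were +0.003 rad from the weight and -0.003 to -0.005 rad from the tongue. They differ slightly, but both are well inside the limit. The beam was at rest.
- **Weight and jar:** the weight looked seated on the pan and the jar stayed in its cup. I judged the weight's fit within 5 mm from the pictures and the contact force, not from a measured offset.
- **Other things on the table:** they were found where they started, to within a few pixels (about 2.5 mm each). The full jar's box was the least consistent: its left edge read 7 px off because the first detection was wider.
- **Disagreements:** early on, the top and wrist views of the pan differed by about 6 mm in y. The wrist fit also put the held weight about 2 mm off the expected grip. A close look over the post let me correct for both before lowering it.

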